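# Open the blade-safe flap with its lifting lever

## Task

On the lab bench stands a low steel blade safe whose heavy flap is locked by a sliding bolt and raised by a long lever. With the fingertips, push the bolt's upright knob fully back, away from the flap; then press the paddle at the long end of the lever fully down onto its rubber stop, so that the lever's short end raises the flap, and finish while still holding it down. Raise the flap by the lever alone, grasp and lift nothing, keep the lever resting in its notches, and leave the pots, bottles and other things where they stand.

Things in the scene. Friction and masses are not known exactly. Their poses are not given: they have to be found in the camera images.
- safe: Blade safe, fixed to the bench: dark steel tank (150 x 215 x 80 mm high) with a steel flap on top, and a foot plate 6 mm thick with the lever's stand. Origin: on the bench (z = 0), straight under the lever's pivot. x runs along the lever from tank to long end, z up, y to the side where the bolt is. In this frame the tank spans x -235 to -85, y -70 to 145 mm.
- fulcrum (a point): Fixed point on the safe, 87 mm above its origin: where the lever's pin axis lies when seated. Two steel cheeks (x -20 to 20, y -23 to 23, up to 100 mm high) carry the pin in notches open at the top.
- stop (a point): Centre of the top of the rubber stop, 24 mm across, fixed under the long end at x 190, y 0 of the safe, 29 mm above the bench.
- lever: Loose straight steel bar, 282 mm long, 20 wide, 10 thick, 0.3 kg, its cross pin resting in the stand's notches. Origin: on the pin's axis. At the start its frame is parallel to the safe's and the bar slopes up towards +x by 0.26 rad. Short arm: 65 mm towards the tank, its rounded nose under the flap's lip. Long arm: 207 mm, with the paddle.
- lever_pin (a point): The pin's axis, the lever's origin; it lies at point fulcrum while the lever is seated.
- lever_pad (a point): Centre of the top of the flat black paddle (46 x 38 x 6 mm) on the long arm, 190 mm from the pin. At the start about 145 mm above the bench and 181 mm along x from the pin; about 44 mm above the bench (185 mm along x) with the lever on its stop. There it slopes down by 0.28 rad. Pressing takes 3 to 6 N all the way; it swings back up if let go.
- flap (a joint): Opening angle of the flap, rad: 0 shut, growing as its free edge rises; about 0.28 with the lever on its stop. Steel plate 130 (along x) x 130 x 12 mm, about 2.3 kg, hinged at x -178 of the safe; top 92 mm above the bench when shut; its lip juts 35 mm beyond the tank towards the lever.
- flap_edge (a point): Middle of the flap's free upper edge, above the lever's nose.
- bolt (a joint): Travel of the bolt, m: 0 fully over the flap (it overlaps the flap by 22 mm and stops it rising), 0.035 fully back. It slides towards +y of the safe, starts within 0 to 5 mm, stays where it is left, and takes 2 to 4 N.
- bolt_knob (a point): Centre of the top of the bolt's upright round knob, 16 mm across, 151 mm above the bench; the knob stands free from 114 mm up. In the safe's frame it is at x -110, y 95 mm plus the bolt's travel. Two staples hold the bolt, at y 74 and y 142 mm, 114 mm high.

How it is judged (in metres and radians):
On the way, in this order (a step that is already met when the one before it is completed fails the run):
1. the bolt is pushed back, clear of the flap (value of joint bolt above 0.028 m), for 0.2 s.
2. the lever raises the flap fully (value of joint flap above 0.24 rad), for 0.3 s.
At the end, for the whole second after the job is handed in: The bolt is back (travel over 27 mm of 35), the flap stands still and raised to at least 0.24 rad (of about 0.28), the fingers press on the lever with more than 1 N and do not touch the flap, and the lever's pin still lies in its notches (within 8 mm) (value of joint flap above 0.24 rad and value of joint bolt above 0.027 m and velocity of joint flap between -0.1 and 0.1 rad/s and contact force between the fingers and lever above 1 N and distance between lever_pin and fulcrum below 0.008 m and contact force between the fingers and flap below 0.5 N); the arm keeps its last pose, push and grip.
It fails at once if the lever is lifted, or knocked out of its notches (distance between lever_pin and fulcrum above 0.012 m).
It fails at once if the robot itself lifts the flap (value of joint flap above 0.04 rad and contact force between any of the fingers, the arm and flap above 2 N).
It fails at once if a pot, bottle or other bystander is lifted, carried or knocked away (moved over 30 mm) (distance of any of pot_a, pot_b, cassette, reagent_a, reagent_b, beaker, slide_tray from where it was at the start of the episode above 0.03 m).
It also fails if it takes over 42 s, if anything falls off the work surface, if the arm or the gripper's body presses on something with over 40 N, if the wrist force passes 120 N, or if a joint passes its speed limit or range.

## Robot

A 7-joint arm with a two-finger parallel gripper is mounted at the origin on the work surface. World frame = base frame: x ahead of the robot, y to its left, z up, the work surface at z = 0. Lengths are in mm, angles in degrees, forces in N, time in s.
With the tool pointing down it reaches from about 375 to 925 mm from the base axis. Payload 3.1 kg.
Tool frame: the origin (TCP) lies on the centre line of the jaws, within the pads' length; the fingertips stand 8 mm ahead of it and the grasp point (between the pads) lies 11 mm behind it; z points along the fingers, y is the direction in which the jaws open and shut (so a half turn about z gives the same grasp; the last joint's range is limited). The gripper opens to 85 mm and grips with 20 to 120 N. Pads are 22 mm wide; open, the fingers measure 114 mm over their backs; the gripper's body (76 mm by 85 mm) begins 54 mm behind the grasp point. The pads swing forward as they close: fully open they stand 13 mm farther back than shut.
Start: joints at [-74.072, 21.939, 2.515, 91.553, -1.026, 66.532, -2.859], TCP at [238.539, 604.65, 239.269] pointing down, gripper open.
Joint ranges: [-149.38, 149.38], [-23.57, 123.04], [-84.95, 90], [0, 143.3], [-89.99, 269.99], [3.08, 112.72], [-163.45, 163.45]. Speed limits (degrees/s): [159.86, 159.86, 180, 180, 180, 180, 180].

## Interface

Orientations are given as [roll, pitch, yaw] about the fixed x, y, z axes, in that order (R = Rz(yaw) Ry(pitch) Rx(roll)).
In Python, from rig import sensors, cams, workorder gives the robot as it stands. The module is installed in compiled form; this text tells all that it offers.
- The arm moves only by the tool carry_out, never from a script. Its argument "series" is a list of rows, each a list of 4 numbers: the shift along the tool's x, y, z in cm, then the turn about the tool's z in degrees. A call has 1 to 8 rows; each row shifts and turns the commanded pose from where the row before left it, along the tool's axes as they then stand; what a row does not reach is not made up. A row lasts 1/10 s, in which the tool goes at most 50 mm and 8.59 degrees, less where a joint would pass 70% of its speed; a pose out of reach is approached as far as the arm can. A call with a gripper value outside its range is refused whole. "grip" is the opening, from 0 (shut) to 1 (fully open), set as the call begins (left out, the last holds). The fingers move at their own pace and stop on an object; "newtons" is the grip in N (left out, the last holds). Time passes only in rows, so rows that do not move let the fingers close. It gives the time, the measured TCP pose, the force and the opening at its end, in the units of the state.
- sensors.get_state(): the state, without advancing time (a new reading comes with each control period).
- cams.grab_frame(name): name is "side" or "top" or "wrist"; returns the picture (384x512x3 uint8, red, green, blue); there is no depth.
- cams.calibration(name): a dict with "intrinsics" (3x3 intrinsics, pixels), "distortion" ([k1, k2, p1, p2, k3] as OpenCV has them; the pictures are not rectified), "R" (3x3) and "t" (3): a world point X has camera coordinates R X + t. Camera axes: x right, y down, z forward; pixel columns grow to the right and rows downward; lengths in mm; the calibration is good to about 2 mm. A picture is of the moment at which its call begins: read the wrist's pose just before it. calibration takes no time and is no camera call; for the wrist camera it gives the pose at the moment of the call.
- workorder.hand_in(): hands the job in, once; it reports no verdict.
The state is a dict: "t": time; "joint_positions": joint angles; "joint_velocities": joint speeds; "tau": joint torques, N m; "ee_pos": TCP position; "eef_rot": TCP orientation; "force": force on the tool from outside, world axes, zero at the start; "moment": the same for the moment, N m; "grip_width": finger opening in mm.
Only numpy, scipy, OpenCV 4.12 (cv2) and the standard library are available. Lean on these libraries where they do the work, as an engineer would, in place of code of your own. Each camera call takes 0.05 s, during which the arm holds its last target. There are 200 camera calls.

## Working session

There is one attempt and no reset: what is moved stays moved. The work goes in short steps, Python scripts to look and compute and a tool call to move; the robot and the scene stay as the last step left them, time stands still between calls to the robot, and variables do not carry over. Pictures are saved under pics/ and viewed, about 8 in all and at most 12, crops included, and the job is handed in when it is done.

Besides the shell and the picture viewer there is one more tool, called after "Emit:" as a command line: name --pt "numbers of a row" for each row, then --argument value for the rest. carry_out: Moves the arm, as the interface text tells. Its arguments: {"type":"object","properties":{"series":{"type":"array"},"grip":{"type":"number"},"newtons":{"type":"number"}},"required":["series"]}

```bash
mkdir -p pics; cat > h.py <<'E'
import numpy as np, cv2
from rig import sensors, cams, workorder
def ray(c,uv):
    p=cv2.undistortPoints(np.array([[uv]],float),np.array(c["intrinsics"],float),np.array(c["distortion"],float))[0,0]
    R=np.array(c["R"]);t=np.array(c["t"])
    return -R.T@t, R.T@np.array([p[0],p[1],1.])
def onz(c,uv,z):
    o,d=ray(c,uv); return o+d*(z-o[2])/d[2]
def tri(c1,u1,c2,u2):
    o,d=ray(c1,u1);p,e=ray(c2,u2)
    s=np.linalg.lstsq(np.c_[d,-e],p-o,rcond=None)[0]
    a=o+d*s[0];b=p+e*s[1]; return (a+b)/2,np.linalg.norm(a-b)
def proj(c,X):
    return cv2.projectPoints(np.array(X,float).reshape(-1,3),cv2.Rodrigues(np.array(c["R"],float))[0],np.array(c["t"],float),np.array(c["intrinsics"],float),np.array(c["distortion"],float))[0][:,0]
E
python3 - <<'E'
from h import *
s=sensors.get_state();print({k:np.round(v,2) for k,v in s.items()})
for n in("top","side"):
    im=cams.grab_frame(n);np.save(f"pics/{n}0.npy",im);c=cams.calibration(n)
    print(n,np.round(-np.array(c["R"]).T@c["t"]),np.round(c["R"],2).tolist())
    cv2.imwrite(f"pics/{n}0.png",cv2.resize(im[:,:,::-1],(800,600),interpolation=cv2.INTER_CUBIC))
E
```

```text
{'t': np.float64(0.0), 'joint_positions': array([-74.07,  21.99,   2.51,  91.65,  -1.03,  66.53,  -2.86]), 'joint_velocities': array([ 0.05,  0.07, -0.01,  0.01, -0.02,  0.03, -0.08]), 'tau': array([-0.000e+00, -4.335e+01,  1.020e+00, -2.495e+01,  1.000e-02,
        1.000e-02,  0.000e+00]), 'ee_pos': array([238.22, 603.8 , 237.89]), 'eef_rot': array([-1.7985e+02,  1.0000e-02,  1.5847e+02]), 'force': array([-0.3 ,  0.16, -0.44]), 'moment': array([-0.04,  0.02, -0.01]), 'grip_width': np.float64(85.28)}
top [487. -11. 993.] [[0.02, -1.0, 0.03], [-0.99, -0.02, -0.12], [0.12, -0.02, -0.99]]
side [204. 396. 600.] [[-0.74, -0.67, 0.02], [-0.45, 0.47, -0.76], [0.5, -0.57, -0.65]]
```

View pics/top0.png

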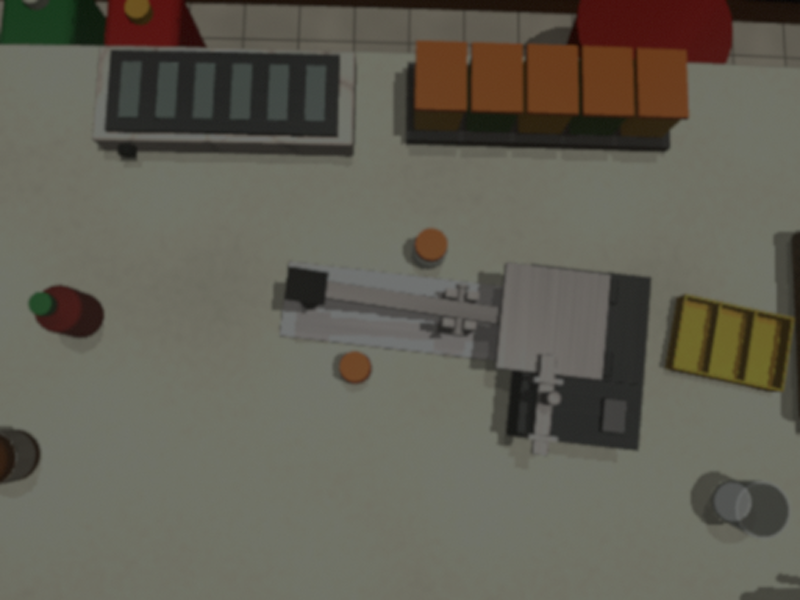

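View pics/side0.png

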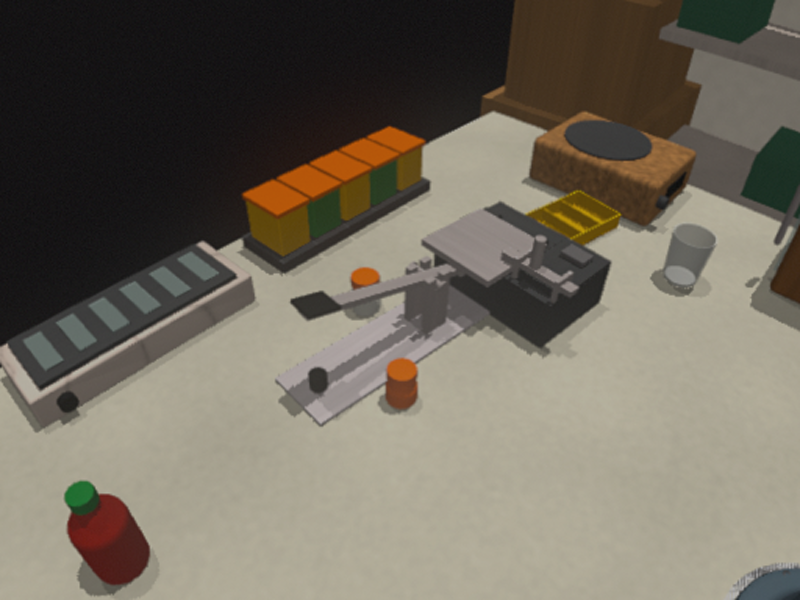

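The top view shows the paddle at about (306,287) on the 800 px scale, the knob top at (553,398) and the pin at (460,308). The side view has the paddle at (316,305), the knob top at (540,238) and the stop top at (318,371). Two orange pots flank the lever.

```bash
cat > m.py <<'E'
from h import *
T=cams.calibration("top");S=cams.calibration("side");k=.64
for n,a,b in (("pad",(306,287),(316,305)),("knob",(553,398),(540,238))):
    print(n,tri(T,np.array(a)*k,S,np.array(b)*k))
pad=onz(T,np.array((306,287))*k,145);knob=onz(T,np.array((553,398))*k,151)
stop=onz(S,np.array((318,371))*k,29)
# foot-plate/tank top corners: tank top z=80 right corners
q=[onz(T,np.array(p)*k,80) for p in((650,277),(637,449))]
print("pad",pad,"knob",knob,"stop",stop,"tank",q)
# fit safe pose from correspondences: safe pts
A=np.array([[181,0],[-110,97.5],[190,0],[-235,-70],[-235,145]],float);B=np.array([p[:2] for p in (pad,knob,stop,*q)])
ca,cb=A.mean(0),B.mean(0);U,_,V=np.linalg.svd((A-ca).T@(B-cb));R=(U@V).T
t=cb-R@ca;print("yaw",np.degrees(np.arctan2(R[1,0],R[0,0])),"t",t,"res",B-(A@R.T+t))
for n,u in (("potL",(430,244)),("potR",(355,366))): print(n,R.T@(onz(T,np.array(u)*k,55)[:2]-t))
E
python3 m.py
```

```text
pad (array([616.20894285,  74.62822081, 142.52094377]), np.float64(0.9293028636677477))
knob (array([ 495.21659129, -205.58194974,  152.16784879]), np.float64(1.368385892844254))
pad [616.17845566  74.69731222 145.        ] knob [ 495.81832693 -205.49660056  151.        ] stop [621.52083018  77.32964242  29.        ] tank [array([ 648.28020839, -344.74247561,   80.        ]), array([ 436.64097921, -324.57630329,   80.        ])]
yaw 84.55716396765054 t [ 601.99704953 -106.2185621 ] res [[-2.98691424  0.73194392]
 [ 1.31546776  0.97787927]
 [ 1.5017869  -5.59514784]
 [-1.11087341  2.05623053]
 [ 1.28053298  1.82909412]]
potL [ 42.86388754 -82.87237787]
potR [118.84709023  81.61184566]
```

Emit:
carry_out --pt "0 0 0 -8" --pt "0 0 0 -8.1" --pt "0 0 0 0" --grip 0

```text
t: 0.4
ee_pos: [238.4, 604.1, 238.5]
eef_rot: [-179.9, -0.0, 174.6]
force: [-1.6, -1.3, -0.9]
grip_width: 43.7
```

```bash
cat > go.py <<'E'
import sys
from h import *
from scipy.spatial.transform import Rotation as Ro
yaw=np.radians(84.56);O=np.array([602,-106.2,0]);R=Ro.from_euler('z',yaw).as_matrix()
s=sensors.get_state();p=np.array(s["ee_pos"]);M=Ro.from_euler('xyz',s["eef_rot"],degrees=True).as_matrix()
print("t",s["t"],"safe pos",R.T@(p-O),"rot",s["eef_rot"],"F safe",R.T@s["force"],"grip",s["grip_width"])
if len(sys.argv)>3:
    g=np.array(sys.argv[1:4],float); print("tool cm",M.T@(O+R@g-p)/10)
E
python3 go.py -110 55 200
```

```text
t 0.4 safe pos [672.67971232 429.30987009 238.4868214 ] rot [-1.79920132e+02 -3.18789832e-02  1.74559143e+02] F safe [-1.47902443  1.48346392 -0.87356817] grip 43.713302240429286
tool cm [-37.43429273 -78.26199967   3.93695302]
```

Emit:
carry_out --pt "-2 -3.9 0 0" --pt "-2 -3.9 0 0" --pt "-2 -3.9 0 0" --pt "-2 -3.9 0 0" --pt "-2 -3.9 0 0" --pt "-2 -3.9 0 0" --pt "-2 -3.9 0 0" --pt "-2 -3.9 0 0"

```text
t: 1.2
ee_pos: [368.6, 277.0, 239.2]
eef_rot: [180.0, -0.0, 174.4]
force: [0.1, 0.5, -0.2]
grip_width: -0.3
```

Emit:
carry_out --pt "-2 -3.9 0 0" --pt "-2 -3.9 0 0" --pt "-2 -3.9 0 0" --pt "-2 -3.9 0 0" --pt "-2 -3.9 0 0" --pt "-2 -3.9 0 0" --pt "-2 -3.9 0 0" --pt "-2 -3.9 0 0"

```text
t: 2.0
ee_pos: [498.3, -48.4, 239.4]
eef_rot: [180.0, 0.0, 174.4]
force: [0.4, 1.2, 0.3]
grip_width: 0.1
```

```bash
python3 go.py -110 55 200
```

```text
t 2.0 safe pos [ 47.66985763 108.7471272  239.35374294] rot [1.79957563e+02 1.97306146e-02 1.74377313e+02] F safe [ 1.22292552 -0.2677406   0.31132911] grip 0.07923538306741235
tool cm [ -5.42360265 -15.75268031   3.92557576]
```

Emit:
carry_out --pt "-1.4 -3.9 0 0" --pt "-1.4 -3.9 0 0" --pt "-1.3 -3.9 0 0" --pt "-1.3 -4.0 0 0" --pt "0 0 3.5 0" --pt "0 0 0 0" --pt "0 0 0 0"

```text
t: 2.7
ee_pos: [536.2, -207.3, 203.4]
eef_rot: [180.0, -0.2, 174.5]
force: [0.3, -0.7, 0.6]
grip_width: 0.2
```

```bash
python3 go.py -110 55 132
python3 - <<'E'
from h import *
im=cams.grab_frame("wrist");a=cv2.resize(im,(533,400))
b=cams.grab_frame("top")[130:320,230:480];b=cv2.resize(b,(526,400),interpolation=cv2.INTER_CUBIC)
c=cams.grab_frame("side")[90:250,150:420];c=cv2.resize(c,(800,474),interpolation=cv2.INTER_CUBIC)
cv2.imwrite("pics/c1.png",c[:,:,::-1])
cv2.imwrite("pics/w1.png",cv2.resize(np.hstack([a,b]),(800,302))[:,:,::-1])
E
```

```text
t 2.7 safe pos [-106.87809631   55.88434144  203.38406209] rot [ 1.79960003e+02 -1.60130608e-01  1.74500891e+02] F safe [-0.70543163 -0.32499784  0.64135675] grip 0.1627776933020614
tool cm [-0.10870626 -0.31708185  7.13791067]
```

View pics/w1.png

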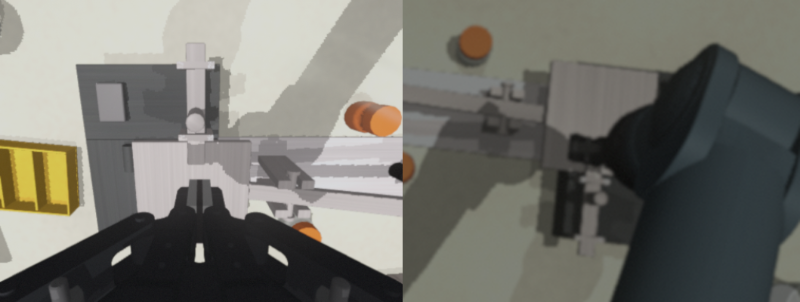

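View pics/c1.png

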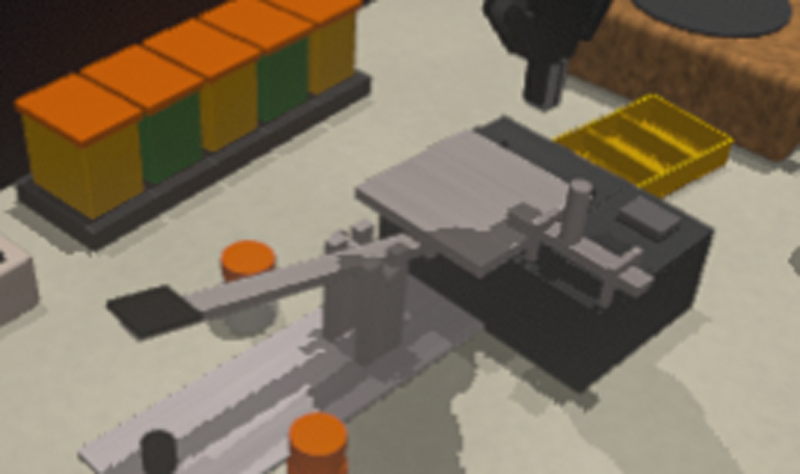

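The wrist view shows the closed fingers in line with the knob, which is at about (195,122), and on its flap side. I'll go down and push next.

Emit:
carry_out --pt "0 -0.3 3 0" --pt "0 0 2.5 0" --pt "0 0 1.6 0" --pt "0 0 0 0" --pt "1 0 0 0" --pt "1 0 0 0" --pt "0.5 0 0 0" --pt "0.5 0 0 0"

```text
t: 3.65
ee_pos: [507.8, -208.9, 134.7]
eef_rot: [-180.0, 0.3, 174.6]
force: [2.2, -0.5, 1.1]
grip_width: -0.3
```

```bash
python3 go.py -110 120 130
```

```text
t 3.65 safe pos [-111.15965913   83.99711262  134.70506863] rot [-179.96998037    0.25752692  174.55590741] F safe [-0.27159214 -2.20289522  1.08826739] grip -0.3270926997709717
tool cm [3.60237542 0.11594677 0.45425925]
```

Emit:
carry_out --pt "0.5 0 0.2 0" --pt "0.5 0 0 0" --pt "0.5 0 0 0" --pt "0.4 0 0 0" --pt "0.3 0 0 0" --pt "0.3 0 0 0" --pt "0.2 0 0 0" --pt "0 0 0 0"

```text
t: 4.45
ee_pos: [481.3, -206.0, 131.4]
eef_rot: [-179.9, 0.2, 174.6]
force: [4.9, -1.0, -1.5]
grip_width: 0.2
```

```bash
python3 go.py
```

```text
t 4.45 safe pos [-110.78554281  110.65514309  131.39851456] rot [-179.93838298    0.20246978  174.59078633] F safe [-0.54879091 -4.99539866 -1.49944136] grip 0.16446292626902562
```

Emit:
carry_out --pt "0.2 0 0 0" --pt "0.2 0 0 0" --pt "0.2 0 0 0" --pt "0 0 0 0" --pt "0 0 0 0"

```text
t: 4.95
ee_pos: [481.1, -205.9, 132.1]
eef_rot: [-179.7, 0.9, 174.7]
force: [15.3, -3.3, -11.3]
grip_width: 0.2
```

```bash
python3 go.py
python3 - <<'E'
from h import *
a=cv2.resize(cams.grab_frame("wrist"),(400,300))
c=cams.grab_frame("side")[90:250,200:413];c=cv2.resize(c,(400,300),interpolation=cv2.INTER_CUBIC)
cv2.imwrite("pics/d1.png",np.hstack([a,c])[:,:,::-1])
E
```

```text
t 4.95 safe pos [-110.72419394  110.94938314  132.09192119] rot [-179.73944136    0.87229266  174.68740994] F safe [ -1.8248464  -15.55818147 -11.32603788] grip 0.22961960905633338
```

View pics/d1.png

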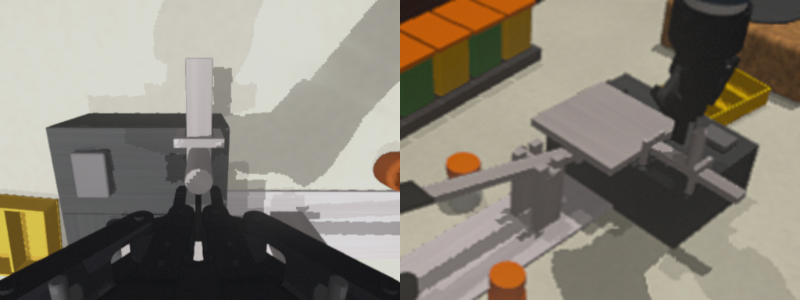

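The bolt is against its end stop: the push force rose to 15 N with no more motion, and the wrist view shows the knob at the far staple. Next I'll retreat, rise and move over the paddle.

Emit:
carry_out --pt "-1 0 0 0" --pt "-1 0 0 0" --pt "0 0 -3 0" --pt "0 0 -3.5 0" --pt "-1 3.5 0 0" --pt "-1 4 0 0" --pt "-1 4 0 0" --pt "-1 4 0 0"

```text
t: 5.85
ee_pos: [547.1, -55.6, 195.5]
eef_rot: [-180.0, -0.2, 174.5]
force: [0.1, 0.3, -0.7]
grip_width: 0.1
```

```bash
python3 go.py 184 1 195
```

```text
t 5.85 safe pos [ 45.13451071  59.42372416 195.4733002 ] rot [-179.97770478   -0.22232617  174.50349786] F safe [ 0.29390136 -0.05961202 -0.65134298] grip 0.09170745808955136
tool cm [-5.82881515 13.89231219  0.01930673]
```

Emit:
carry_out --pt "-1.4 3.4 0 0" --pt "-1.4 3.4 0 0" --pt "-1.4 3.4 0 0" --pt "-1.4 3.4 0 0" --pt "0 0 0 0" --pt "0 0 0 0"

```text
t: 6.45
ee_pos: [615.8, 74.3, 194.8]
eef_rot: [-179.9, -0.2, 174.7]
force: [-1.0, -0.3, 0.7]
grip_width: -0.3
```

```bash
python3 go.py 184 1 162
python3 - <<'E'
from h import *
a=cv2.resize(cams.grab_frame("wrist"),(400,300))
c=cams.grab_frame("side")[90:280,150:403];c=cv2.resize(c,(400,300),interpolation=cv2.INTER_CUBIC)
cv2.imwrite("pics/e1.png",np.hstack([a,c])[:,:,::-1])
E
```

```text
t 6.45 safe pos [180.96760128   3.37439948 194.82235861] rot [-179.8883618    -0.22787367  174.71844844] F safe [-0.37504646  0.96049809  0.70668943] grip -0.27262336751506977
tool cm [-0.25132964  0.3089749   3.28066644]
```

View pics/e1.png

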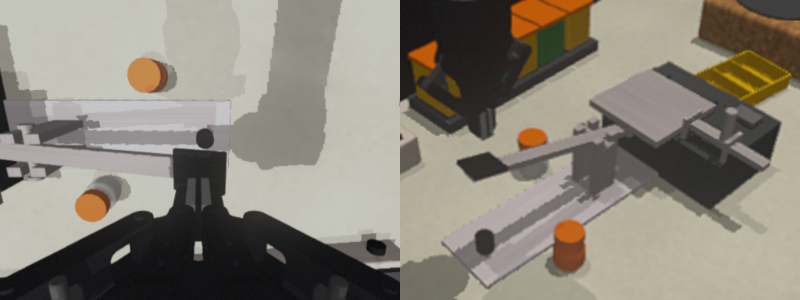

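The fingers are above the paddle, at (199,170) in the wrist half, and the knob has stayed back. I'll press down.

Emit:
carry_out --pt "-0.1 0.1 1.5 0" --pt "-0.1 0.2 1.2 0" --pt "0 0 1 0" --pt "0 0 0.8 0" --pt "0 0 0.8 0" --pt "0 0 0.8 0" --pt "0 0 0.8 0" --pt "0 0 0 0"

```text
t: 7.35
ee_pos: [620.1, 77.9, 127.2]
eef_rot: [179.9, 0.1, 174.6]
force: [1.1, 3.1, 5.8]
grip_width: 0.0
```

```bash
python3 go.py 184 1 56
```

```text
t 7.35 safe pos [185.02404241  -0.5124386  127.17613574] rot [1.79896197e+02 8.53553528e-02 1.74642149e+02] F safe [ 3.14364708 -0.75835163  5.7754587 ] grip 0.024749140058981364
tool cm [ 0.16199369 -0.11508168  7.11718333]
```

Emit:
carry_out --pt "0 0 0.9 0" --pt "0 0 0.9 0" --pt "0 0 0.9 0" --pt "0 0 0.9 0" --pt "0 0 0.8 0" --pt "0 0 0.8 0" --pt "0 0 0.6 0" --pt "0 0 0 0"

```text
t: 8.15
ee_pos: [620.4, 77.1, 69.7]
eef_rot: [179.9, 0.1, 174.6]
force: [1.1, 3.1, 3.3]
grip_width: 0.1
```

```bash
python3 go.py 184 1 55
```

```text
t 8.15 safe pos [184.27002217  -0.96282012  69.66439945] rot [1.79938967e+02 1.32716546e-01 1.74614805e+02] F safe [ 3.15783537 -0.84040389  3.3456185 ] grip 0.07794133476875267
tool cm [ 0.199704   -0.02837604  1.4659519 ]
```

Emit:
carry_out --pt "0 0 0.5 0" --pt "0 0 0.5 0" --pt "0 0 0.4 0" --pt "0 0 0.3 0" --pt "0 0 0.2 0" --pt "0 0 0 0" --pt "0 0 0 0"

```text
t: 8.85
ee_pos: [620.8, 75.2, 57.4]
eef_rot: [179.9, 0.0, 174.5]
force: [-11.2, 0.1, 34.3]
grip_width: -0.0
```

```bash
python3 go.py 184 1 55
```

```text
t 8.85 safe pos [182.38624556  -1.51827097  57.3503203 ] rot [1.79872894e+02 7.86594802e-03 1.74503199e+02] F safe [-1.00615059 11.13001597 34.3097159 ] grip -0.04490037203958283
tool cm [0.25201922 0.16060399 0.2353543 ]
```

The lever is firmly on its stop (34 N). I'll ease off a little and check.

Emit:
carry_out --pt "0 0 -0.2 0" --pt "0 0 -0.1 0" --pt "0 0 0 0" --pt "0 0 0 0" --pt "0 0 0 0" --pt "0 0 0 0"

```text
t: 9.45
ee_pos: [620.7, 75.3, 57.7]
eef_rot: [179.9, 0.1, 174.5]
force: [-6.2, 0.9, 20.9]
grip_width: -0.2
```

```bash
python3 go.py 
python3 - <<'E'
from h import *
a=cv2.resize(cams.grab_frame("wrist"),(400,300))
c=cams.grab_frame("side")[90:280,150:403];c=cv2.resize(c,(400,300),interpolation=cv2.INTER_CUBIC)
cv2.imwrite("pics/f1.png",np.hstack([a,c])[:,:,::-1])
E
```

```text
t 9.45 safe pos [182.42621513  -1.38010793  57.74468342] rot [1.79940704e+02 7.60738243e-02 1.74521310e+02] F safe [ 0.30339119  6.22097078 20.8563913 ] grip -0.23745099900878697
```

View pics/f1.png

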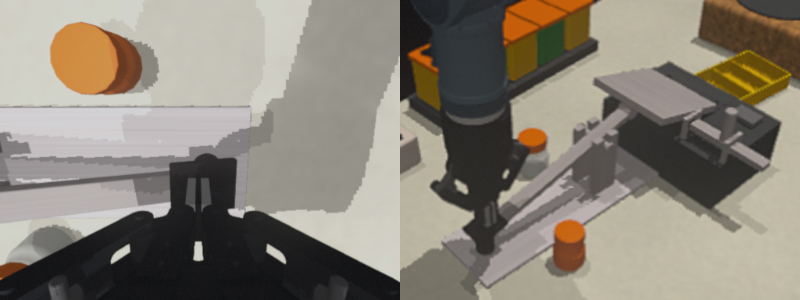

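The side view shows the flap raised, the knob back, the lever in its cheeks, the pots standing where they were, and the fingers on the paddle pressing with 21 N.

```bash
python3 -c "
from rig import workorder;print(workorder.hand_in())"
```

```text
the job is handed in; nothing more can be done
None
```

I pushed the bolt back to its end stop, then pressed the lever's paddle down onto its rubber stop. I handed the job in at about 9.6 s with the fingers still holding the paddle down. The hand-in reports no verdict.

- **Bolt:** the push force rose to 15 N with no more motion. The knob was at the far staple, and it was still back in the last picture.
- **Lever and flap:** the press reached 34 N with almost no more travel, so I eased it to about 21 N. The TCP height was 57.7 mm, against about 56 mm expected. The last side picture shows the flap raised, the lever in its cheeks and the pots standing where they were.
- **Not measured:** I did not measure the flap angle or the pin's offset from its notches. I judged both from the picture and the contact force.
- **Side force:** about 6 N of sideways force remained on the tool. I left it, since nothing was moving.

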